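Wind the tile press to its thickness pointer

TASK

Two hand presses stand on the potter's bench. Wind the handwheel of the larger one, the tile press, clockwise (seen from above) until its upright wooden crank grip stands right over the white-painted pointer that sticks out from under the wheel, then let go. The grip need not be carried round in one go; leave the wheel of the smaller press as it is.

Things in the scene. Friction and masses are not known exactly. Their poses are not given: they have to be found in the camera images.
- wheel_hub (a point): Axis of the tile press's level handwheel, at mid rim, 212 mm above the table. Larger press, grey base 140 x 200 mm; dark wheel, five spokes, rim radius 85 mm, rim top 220 mm high. An 18 mm screw stands up to 55 mm above the hub. Stiff (3 N at the grip), stays where left. Starts within 40 degrees of its anticlockwise stop; the pointer is 105 to 215 degrees clockwise, with 90 more free.
- crank_grip (a point): Middle of the tile press's crank grip, on its axis, 250 mm above the table. An upright round wooden post 22 mm in diameter, fixed on the rim (it does not spin), 85 mm from the wheel's axis. Bare from 223 to 270 mm above the table; pinch it from above, from any side, finger tips at 230 mm or higher.
- pointer_mark (a point): Mark on the tile press's fixed white-painted pointer: on its centre line, 85 mm from the wheel's axis, straight below the circle the crank grip travels, 187 mm above the table. The pointer is a level flat bar 22 mm wide lying 17 mm under the rim; it runs straight out from the axis to an arrowhead (42 mm wide) with its tip 160 mm from it, seen beyond the rim from above.
- small_grip (a point): Middle of the crank grip of the smaller press's wheel, 175 mm above the table (three spokes, rim radius 50 mm, grip 16 mm in diameter, its top 193 mm above the table; base 110 x 150 mm, no pointer). Not to be turned.

How it is judged:
At the end, for the whole second after the job is handed in: The tile press's crank grip stands over its white-painted pointer: the grip's axis within 18 mm, measured level, of the pointer's mark (12 degrees of the wheel), and it stays there by itself (horizontal distance between crank_grip and pointer_mark below 0.018 m); the robot touches nothing.
It fails at once if the smaller press's wheel was turned (its grip moved by more than 20 mm) (distance of small_grip from where it was at the start of the episode above 0.02 m).
It also fails if it takes over 64 s, if anything falls off the work surface, if the arm or the gripper's body presses on something with over 40 N, if the wrist force passes 120 N, or if a joint passes its speed limit or range.

ROBOT

A 7-joint arm with a two-finger parallel gripper is mounted at the origin on the work surface. World frame = base frame: x ahead of the robot, y to its left, z up, the work surface at z = 0. Lengths are in m, angles in rad, forces in N, time in s.
With the tool pointing down it reaches from about 0.425 to 0.95 m from the base axis. Payload 4.7 kg.
Tool frame: the origin (TCP) lies midway between the tips of the shut fingers; the grasp point (between the pads) lies 19 mm behind it; z points along the fingers, y is the line along which they close (so a half turn about z gives the same grasp; the last joint's range is limited). The gripper opens to 85 mm and grips with 20 to 120 N. Pads are 22 mm wide; open, the fingers measure 114 mm over their backs; the gripper's body (76 mm by 85 mm) begins 54 mm behind the grasp point. The pads swing forward as they close: fully open they stand 13 mm farther back than shut.
Start: joints at [-1.287, 0.469, -0.049, 1.532, 0.024, 1.141, -0.082], TCP at [0.208, 0.642, 0.231] pointing down, gripper open.
Joint ranges: [-2.59, 2.59], [-0.33, 1.99], [-1.39, 1.29], [0.1, 2.45], [-1.04, 4.18], [0.21, 1.99], [-2.66, 2.66]. Speed limits (rad/s): [2.57, 2.57, 3.14, 3.14, 3.14, 3.14, 3.14].

INTERFACE

Orientations are given as a 3x3 rotation matrix whose columns are the frame's x, y, z axes.
In Python, from rig import arm, telemetry, viewer, finish_job, spotter gives the robot as it stands. Calls block until the motion is done:
- arm.movep(position, orientation): joint-space move of the TCP to a pose.
- arm.move_l(position, attitude=None, feed=0.15, until_force=None): straight line of the TCP; attitude=None keeps the orientation; feed is the mean speed in m/s. With until_force (N) it stops when the force on the tool has changed by that much, and returns True; else False.
- arm.move_joints(angles): joint-space move.
- arm.command_gripper(opening, newtons=None): finger opening in m; newtons is the grip in N (None keeps the last); returns when the fingers have stopped.
- arm.sleep(seconds).
- arm.inverse_kinematics(position, orientation): joint angles nearest the present ones, or None.
- telemetry.sense(): the state.
- viewer.camera(name): name is "scene" or "top" or "wrist"; returns (picture, depth): 420x560x3 uint8, red, green, blue; 420x560 float32, m along the optical axis (not along the pixel's ray), 0 where there is no reading.
- viewer.camera_params(name): a dict with "K" (3x3 intrinsics, pixels), "position" and "rotation" of the camera in the world; the wrist camera has in their place "tool_from_camera" (4x4, takes a point from camera to tool coordinates, whose origin is the TCP and whose axes are the flange's). Camera axes: x right, y down, z forward; pixel columns grow to the right and rows downward; lengths in m; the calibration is good to about 2 mm. A picture is of the moment at which its call begins: read the wrist's pose just before it. camera_params takes no time and is no camera call.
A pose or a line that the arm cannot do raises arm.Unreachable and nothing moves.
- finish_job(): hands the job in; it is judged then, once.
Trained networks look in the newest picture that a camera, given by its name, has taken for a name from the list of things; names that differ only in an ending like _2 or _b are one class to them, and where a whole thing is asked for, a point or a joint stands for the part that bears it (a point fixed in the world has none). Each returns a list of dicts, best first, with "score" (0 to 1); they miss things now and then, are a little off and sometimes report something else, mostly with a low value. They report only what shows in the picture. A call takes as long as a camera call.
- spotter.spot_in(camera, name): "position" ([x, y, z] in m, in world coordinates, good to about 4 mm: the middle of the surface that is visible of it).
- spotter.regions_of(camera, name): "region" (420x560 bool, what is visible of it).
- spotter.tip_of(camera, name): "position" ([x, y, z] in m, in world coordinates, good to about 4 mm: a listed point, or the origin of a listed thing).
The state is a dict: "time_s": time; "joint_pos": joint angles; "qd": joint speeds; "joint_efforts": joint torques, N m; "position": TCP position; "tcp_rot": TCP orientation; "wrist_force": force on the tool from outside, world axes, zero at the start; "ft_torque": the same for the moment, N m; "finger_gap": finger opening in m; "gripper_force": force on a finger pad.
Only numpy, scipy, OpenCV 4.12 (cv2) and the standard library are available. Lean on these libraries where they do the work, as an engineer would, in place of code of your own. Each camera call takes 0.05 s, during which the arm holds its last target. There are 200 camera calls.

## Working session

There is one attempt and no reset: what is moved stays moved. The work goes in short steps, each a Python script; the robot and the scene stay as the last script left them, time stands still between calls to the robot, and variables do not carry over. Pictures are saved under pics/ and viewed, at most 10 in all, crops included, and the job is handed in when it is done.

```bash
mkdir -p pics; ls
python3 - <<'E'
from rig import *
import cv2, numpy as np
for c in ["top","scene"]:
    p,d=viewer.camera(c); cv2.imwrite(f"pics/{c}0.png",p[:,:,::-1]); np.save(f"pics/{c}d.npy",d)
    print(c,viewer.camera_params(c))
    for n in ["wheel_hub","crank_grip","pointer_mark","small_grip"]:
        print(n,[(np.round(r["position"],3),round(r["score"],2)) for r in spotter.tip_of(c,n)][:3])
print(telemetry.sense()["time_s"])
E
```

```text
pics
rig.py
top {'K': array([[468.72280159,   0.        , 275.13730155],
       [  0.        , 468.72280159, 212.98548429],
       [  0.        ,   0.        ,   1.        ]]), 'position': array([0.44270628, 0.00394095, 1.11078944]), 'rotation': array([[ 0.00617353, -0.99497727,  0.09991052],
       [-0.99979726, -0.00805645, -0.01845363],
       [ 0.01916587, -0.09977634, -0.99482529]])}
wheel_hub [(array([0.537, 0.181, 0.214]), 0.79), (array([0.551, 0.098, 0.184]), 0.4)]
crank_grip [(array([0.476, 0.241, 0.256]), 0.92)]
pointer_mark [(array([0.55 , 0.094, 0.188]), 0.75)]
small_grip [(array([0.534, 0.179, 0.216]), 0.72), (array([ 0.49 , -0.16 ,  0.173]), 0.7)]
scene {'K': array([[413.24365715,   0.        , 276.47989541],
       [  0.        , 413.24365715, 207.97979122],
       [  0.        ,   0.        ,   1.        ]]), 'position': array([ 0.92156994, -0.40075118,  0.66571326]), 'rotation': array([[ 0.69949688,  0.43176459, -0.56945891],
       [ 0.71463132, -0.4253895 ,  0.55528898],
       [-0.00248772, -0.79537608, -0.60611113]])}
wheel_hub [(array([0.536, 0.175, 0.212]), 0.92), (array([0.552, 0.097, 0.19 ]), 0.43)]
crank_grip [(array([0.48 , 0.244, 0.249]), 0.85)]
pointer_mark [(array([0.554, 0.098, 0.193]), 0.84)]
small_grip [(array([ 0.487, -0.159,  0.171]), 0.78)]
0.5
```

View pics/top0.png

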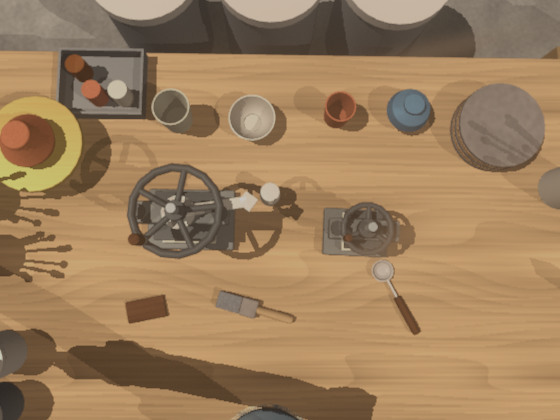

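View pics/scene0.png

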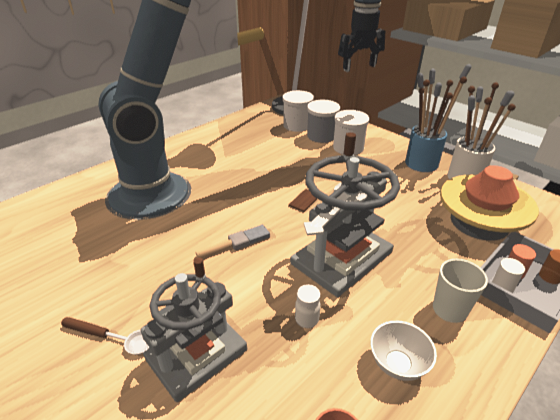

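The top view shows the tile press wheel centred at about (176,211) px, its grip at (136,239) and the white pointer at (245,201). The scene view agrees. The smaller press is at about (367,228), well clear. Clockwise travel is about 212°. Next I'll refine the hub and pointer from depth and check IK along the arc.

```bash
cat > h.py <<'E'
from rig import *
import numpy as np, cv2
from scipy.optimize import least_squares
def cloud(c):
    p,d=viewer.camera(c); q=viewer.camera_params(c); v,u=np.nonzero(d>0); z=d[v,u]; K=q["K"]
    P=np.stack([(u-K[0,2])/K[0,0]*z,(v-K[1,2])/K[1,1]*z,z],1)@q["rotation"].T+q["position"]
    return p,P,p[v,u].astype(int)
def rot(a):  # tool down, closing axis (y) along world angle a
    y=np.array([np.cos(a),np.sin(a),0]); z=np.array([0,0,-1.]); return np.stack([np.cross(y,z),y,z],1)
def fit(P,h0,h=(.200,.228)):
    r=np.hypot(*(P[:,:2]-h0).T); Q=P[(P[:,2]>h[0])&(P[:,2]<h[1])&(abs(r-.085)<.018)]
    return least_squares(lambda x:np.hypot(*(Q[:,:2]-x).T)-.085,h0,loss="soft_l1",f_scale=.004).x,len(Q)
E
python3 - <<'E'
from h import *
H=np.array([.5365,.178])
for c in ["top","scene"]:
    p,P,C=cloud(c); h,n=fit(P,H); print(c,"hub",h,n)
    r=np.hypot(*(P[:,:2]-h).T)
    m=(r<.165)&(r>.1)&(P[:,2]>.165)&(P[:,2]<.205)&(C.min(1)>110); v=P[m][:,:2]-h
    print("ptr",m.sum(),np.degrees(np.arctan2(*v.mean(0)[::-1])),P[m][:,2].mean())
    m=(r<.105)&(r>.06)&(P[:,2]>.235)&(P[:,2]<.28); v=P[m][:,:2]-h; print("grip",m.sum(),v.mean(0),np.degrees(np.arctan2(*v.mean(0)[::-1])),P[m][:,2].max())
H=np.array([.5365,.178])
for off in (-90,90,-45,135,0,180,45):
    o=[]
    for t in range(132,-81,-30):
        a=np.radians(t); q=arm.inverse_kinematics([*(H+.085*np.array([np.cos(a),np.sin(a)])),.238],rot(a+np.radians(off)))
        o.append(None if q is None else np.round(q,1).tolist()[6])
    print(off,o)
E
```

```text
top hub [0.53713391 0.1778354 ] 2377
ptr 334 -80.38166998625432 0.18573803839196734
grip 165 [-0.05770346  0.06063783] 133.5795945231453 0.27413317327743936
scene hub [0.53972787 0.1768581 ] 1797
ptr 299 -80.97392053283471 0.1897216360760347
grip 207 [-0.05700845  0.06125037] 132.94569216814932 0.2742990361521433
-90 [0.3, -0.2, -0.6, -1.1, -1.5, -1.7, -2.2, 2.6]
90 [-2.5, 2.3, 2.3, 1.9, 1.5, 1.1, 0.6, 0.1]
-45 [1.0, 0.5, 0.1, -0.3, -0.7, -1.2, -1.6, -1.9]
135 [-2.0, -2.2, -2.7, 2.6, 2.2, 1.8, 1.4, 0.9]
0 [1.7, 1.3, 0.8, 0.4, 0.0, -0.4, -0.9, -1.4]
180 [-1.2, -1.7, -1.9, -2.3, 2.5, 2.5, 2.1, 1.6]
45 [2.5, 2.0, 1.5, 1.1, 0.7, 0.3, -0.1, -0.6]
```

```bash
cat >> h.py <<'E'
HUB=np.array([.538,.1775]); GR=np.radians(133.2); PT=np.radians(-80.6); OFF=np.radians(-60)
def pose(a,z,off=OFF): return [*(HUB+.085*np.array([np.cos(a),np.sin(a)])),z],rot(a+off)
E
python3 - <<'E'
from h import *
P=np.concatenate([cloud(c)[1] for c in("top","scene")])
s=np.array([.208,.642]); g=np.array(pose(GR,0)[0][:2]); d=(g-s)/np.linalg.norm(g-s); w=P[:,:2]-s; t=w@d; l=abs(w@[-d[1],d[0]])
for k in np.arange(-.05,.5,.05):
    m=(t>k)&(t<k+.05)&(l<.09)&(P[:,2]<.6); print(round(k,2),m.sum(),P[m][:,2].max().round(3) if m.any() else None)
arm.move_l([.208,.642,.40]); s=telemetry.sense(); print(s["time_s"],s["wrist_force"])
p,R=pose(GR,.40); arm.movep(p,R); s=telemetry.sense(); print(s["time_s"],s["joint_pos"].round(2) if hasattr(s["joint_pos"],"round") else s["joint_pos"])
viewer.camera("top"); viewer.camera("scene")
for c in("top","scene"): print([(np.round(r["position"],3),round(r["score"],2)) for r in spotter.tip_of(c,"crank_grip")][:2])
p,_=viewer.camera("wrist"); cv2.imwrite("pics/w1.png",p[:,:,::-1])
q=viewer.camera_params("wrist"); T=q["tool_from_camera"]
W=np.array([*pose(GR,0)[0][:2],.27]); x=np.linalg.inv(T)@np.r_[np.array(s["tcp_rot"]).T@(W-s["position"]),1]; u=q["K"]@x[:3]; print("grip top expected px",u[:2]/u[2])
E
```

```text
-0.05 597 0.432
0.0 2586 0.44
0.05 2977 0.343
0.1 1884 0.114
0.15 2021 0.008
0.2 1770 0.007
0.25 1903 0.007
0.3 1719 0.013
0.35 1788 0.014
0.4 1368 0.008
0.45 2074 0.274
1.975 [-0.40800015  0.70712719  0.14761564]
3.7417 [-0.73  0.13  0.22  1.62 -0.03  1.39  0.77]
[(array([0.478, 0.24 , 0.254]), 0.57)]
[(array([0.475, 0.243, 0.249]), 0.67)]
grip top expected px [277.58333289 204.54733082]
```

View pics/w1.png

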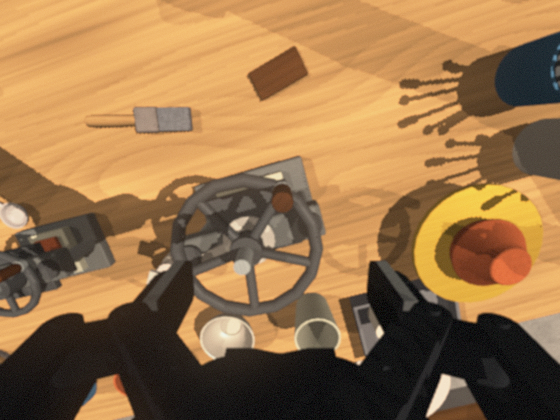

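The wrist view shows the grip top at (284,195) px, against a predicted (277,205). That is within about 5 mm and well between the open fingers. Next: descend, pinch, and turn the first part.

Run:
```python
from h import *
p,R=pose(GR,.238); p[0]-=.002; p[1]+=.0015
print("hit",arm.move_l(p,R,feed=.12,until_force=8))
arm.command_gripper(.0,30); s=telemetry.sense(); print(s["time_s"],s["finger_gap"],s["gripper_force"],s["wrist_force"].round(1))
for a in np.arange(GR,GR-np.radians(46),-np.radians(15))[1:]:
    arm.move_l(*pose(a,.238),feed=.06); s=telemetry.sense(); f=s["wrist_force"]
    print(round(np.degrees(a)),round(s["time_s"],1),round(s["finger_gap"],4),"rad %.1f tan %.1f z %.1f"%(f[0]*np.cos(a)+f[1]*np.sin(a),-f[0]*np.sin(a)+f[1]*np.cos(a),f[2]))
    if np.linalg.norm(f)>50: break
```

```text
hit False
6.0917 0.021195038667586416 29.63609755039215 [-1.6  3.3  1.3]
118 6.6 0.0207 rad 7.2 tan -0.1 z 2.6
103 7.1 0.021 rad 7.8 tan 1.1 z 2.3
88 7.7 0.0211 rad 7.7 tan 0.6 z 1.7
```

Still gripped, with low forces. I'll continue to the pointer.

Run:
```python
from h import *
a0=GR-np.radians(45); n=12
for a in np.linspace(a0,PT,n+1)[1:]:
    arm.move_l(*pose(a,.238),feed=.06); s=telemetry.sense(); f=s["wrist_force"]
    print(round(np.degrees(a)),round(s["time_s"],1),round(s["finger_gap"],4),"rad %.1f tan %.1f z %.1f"%(f[0]*np.cos(a)+f[1]*np.sin(a),-f[0]*np.sin(a)+f[1]*np.cos(a),f[2]),s["joint_pos"][6].round(2))
    if np.linalg.norm(f)>50 or s["finger_gap"]<.017: break
p,_=viewer.camera("scene"); cv2.imwrite("pics/s2.png",p[:,:,::-1])
```

```text
74 8.2 0.021 rad 6.4 tan 1.4 z 1.5 -0.11
60 8.7 0.0215 rad 4.6 tan 1.2 z 1.4 -0.3
46 9.2 0.0211 rad 4.6 tan 2.0 z 2.3 -0.48
32 9.7 0.0211 rad 4.5 tan 2.8 z 2.2 -0.67
18 10.2 0.0212 rad 2.2 tan 3.0 z 4.3 -0.85
4 10.7 0.0209 rad -1.0 tan 2.8 z 5.7 -1.04
-10 11.2 0.0211 rad -4.4 tan 0.8 z 7.4 -1.22
-24 11.7 0.0214 rad -7.4 tan 0.6 z 8.9 -1.41
-38 12.2 0.021 rad -8.5 tan -1.4 z 10.0 -1.61
-52 12.7 0.021 rad -9.4 tan -3.0 z 11.0 -1.8
-67 13.2 0.0213 rad -8.4 tan -4.1 z 11.5 -2.01
-81 13.7 0.021 rad -9.3 tan -6.1 z 12.0 -2.22
```

View pics/s2.png

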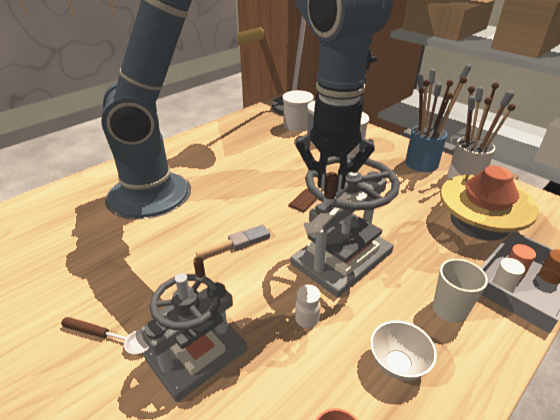

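The grip, between the fingers at about (330,185) px, has arrived at the pointer and the wheel followed. Now release, retreat and verify.

Run:
```python
from h import *
arm.command_gripper(.085); p,R=pose(PT,.40); arm.move_l(p,R,feed=.12)
arm.move_l([.43,.30,.45],feed=.2)
s=telemetry.sense(); print(s["time_s"],s["wrist_force"].round(1))
for c in("top","scene"):
    p,P,C=cloud(c); cv2.imwrite(f"pics/{c}3.png",p[:,:,::-1])
    r=np.hypot(*(P[:,:2]-HUB).T); m=(r<.11)&(r>.06)&(P[:,2]>.235)&(P[:,2]<.28); v=P[m][:,:2]-HUB
    if m.any(): print(c,m.sum(),"grip deg",np.degrees(np.arctan2(*v.mean(0)[::-1])))
    m=(r<.165)&(r>.11)&(P[:,2]>.165)&(P[:,2]<.205)&(C.min(1)>110); v=P[m][:,:2]-HUB
    if m.any(): print("ptr",m.sum(),np.degrees(np.arctan2(*v.mean(0)[::-1])))
    for n in ["crank_grip","pointer_mark","small_grip"]: print(n,[(np.round(r["position"],3),round(r["score"],2)) for r in spotter.tip_of(c,n)][:2])
```

```text
Traceback (most recent call last):
host.Unreachable: the arm cannot follow that straight line within its joint ranges
```

Run:
```python
from h import *
print(telemetry.sense()["position"])
arm.move_joints([-0.73,.13,.22,1.62,-.03,1.39,.77])
s=telemetry.sense(); print(s["time_s"],s["position"],s["wrist_force"].round(1))
for c in("top","scene"):
    p,P,C=cloud(c); cv2.imwrite(f"pics/{c}3.png",p[:,:,::-1])
    r=np.hypot(*(P[:,:2]-HUB).T); m=(r<.11)&(r>.06)&(P[:,2]>.235)&(P[:,2]<.28)&(P[:,1]<.15); v=P[m][:,:2]-HUB
    if m.any(): print(c,m.sum(),"grip deg",np.degrees(np.arctan2(*v.mean(0)[::-1])))
    m=(r<.165)&(r>.11)&(P[:,2]>.165)&(P[:,2]<.205)&(C.min(1)>110); v=P[m][:,:2]-HUB
    if m.any(): print("ptr",m.sum(),np.degrees(np.arctan2(*v.mean(0)[::-1])))
    for n in ["crank_grip","pointer_mark","small_grip"]: print(n,[(np.round(r["position"],3),round(r["score"],2)) for r in spotter.tip_of(c,n)][:2])
```

```text
[0.55152421 0.09375414 0.39928077]
18.5 [0.48187151 0.23840816 0.39979242] [-0.3 -0.3 -1.2]
top 135 grip deg -82.65910506252682
ptr 202 -79.62839975622298
crank_grip [(array([0.545, 0.098, 0.253]), 0.92)]
pointer_mark [(array([0.552, 0.092, 0.183]), 0.72)]
small_grip [(array([ 0.495, -0.162,  0.175]), 0.57)]
scene 278 grip deg -79.90532128322128
ptr 249 -80.37231218010183
crank_grip [(array([0.548, 0.099, 0.249]), 0.82)]
pointer_mark [(array([0.555, 0.096, 0.188]), 0.93)]
small_grip [(array([ 0.488, -0.158,  0.174]), 0.66)]
```

View pics/top3.png

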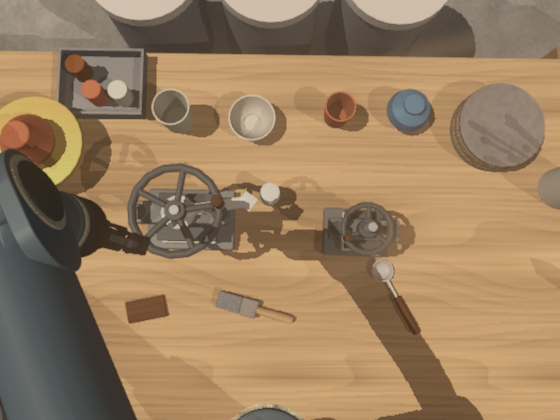

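View pics/scene3.png

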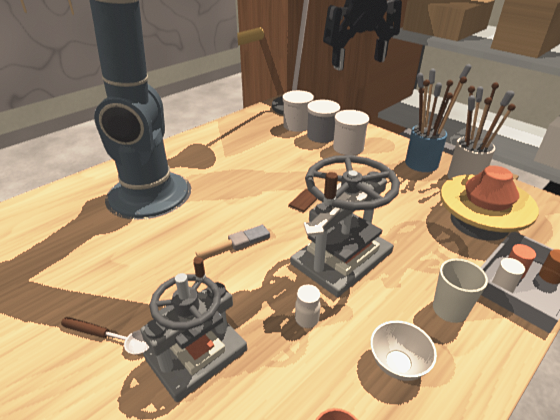

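The top view shows the grip at (217,201) px in line with the pointer at (245,201). The depth fits put them within about 3°, roughly 5 mm. The small press is unchanged and the arm is clear.

```bash
python3 -c "
from rig import *
print(finish_job())"
```

```text
the job is handed in; nothing more can be done
None
```

I wound the tile press's grip about 214° clockwise and let go with it over the white pointer, 3–8 mm off by the cameras (limit 18 mm); the small press's wheel was not touched, and I handed the job in at about 19 s (no verdict came back).

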